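# Slide the bottle into its dock

### The arm

A 7-joint arm with a two-finger parallel gripper is mounted at the origin on a cart in front of the work surface, level with it; the furniture and walls round the work are solid. World frame = base frame: x ahead of the robot, y to its left, z up, the work surface at z = 0. Lengths are in m, angles in rad, forces in N, time in s.
With the tool pointing down it reaches from about 0.4 to 0.875 m from the base axis. Payload 6.5 kg.
Tool frame: the origin (TCP) lies on the centre line of the jaws, within the pads' length; the fingertips stand 14 mm ahead of it and the grasp point (between the pads) lies 5 mm behind it; z points along the fingers, y is the direction in which the jaws open and shut (so a half turn about z gives the same grasp; the last joint's range is limited). The gripper opens to 88 mm and grips with 3 to 60 N. Pads are 18 mm wide; open, the fingers measure 123 mm over their backs; the gripper's body (75 mm by 187 mm) begins 45 mm behind the grasp point.
Start: joints at [1.084, 0.536, -0.004, 1.538, 0.003, 1.067, -0.071], TCP at [0.266, -0.593, 0.253] pointing down, gripper open.
Joint ranges: [-2.7, 2.7], [-0.37, 2.16], [-1.27, 1.26], [0.24, 2.4], [-1.31, 4.45], [0.19, 1.91], [-2.76, 2.76]. Speed limits (rad/s): [2.39, 2.39, 3.14, 3.14, 3.14, 3.14, 3.14].

### API

Orientations are given as a unit quaternion [x, y, z, w].
In Python, from bench import status, get_image, camera_model, workorder gives the robot as it stands.
- The arm moves only by the tool drive_tool, never from a script. Its argument "deltas" is a list of rows, each an object with "fingers": the closure, from -1 (fully open) to 1 (shut); "delta_pos": the shift along the tool's x, y, z in m, a list of three; "rotation": the turn, a rotation vector about the tool's x, y, z in rad, a list of three. In form: [{"fingers": fingers, "delta_pos": [dx, dy, dz], "rotation": [wx, wy, wz]}, ...]. A call has 1 to 20 rows; each row is the pose to reach, as a shift and turn from the pose measured when the call began, along the tool's axes at that moment; what a row does not reach only later rows make up. A row lasts 1/10 s, in which the tool goes at most 50 mm and 8.59 degrees, less where a joint would pass 70% of its speed; a pose out of reach is approached as far as the arm can. A call with a gripper value outside its range is refused whole. The fingers move at their own pace and stop on an object; "force" is the grip in N (left out, the last holds). Time passes only in rows, so rows that repeat a pose let the fingers close. It gives the time, the measured TCP pose, the force and the opening at its end, in the units of the state.
- status.observe(): the state, without advancing time (a new reading comes with each control period).
- get_image(name): name is "side" or "top" or "wrist"; returns the picture (420x560x3 uint8, red, green, blue); there is no depth.
- camera_model(name): a dict with "fx", "fy", "cx", "cy" (pixels), "extrinsics" (4x4, takes a point from camera to world coordinates). Camera axes: x right, y up, looking along -z (the intrinsics and any distortion apply to the point x, -y, -z); pixel columns grow to the right and rows downward; lengths in m; the calibration is good to about 2 mm. A picture is of the moment at which its call begins: read the wrist's pose just before it. camera_model takes no time and is no camera call; for the wrist camera it gives the pose at the moment of the call.
- workorder.close_job(): hands the job in, once; it reports no verdict.
The state is a dict: "clock": time; "qpos": joint angles; "qd": joint speeds; "joint_efforts": joint torques, N m; "eef_pos": TCP position; "orientation": TCP orientation; "contact_force": force on the tool from outside, world axes, zero at the start; "ft_torque": the same for the moment, N m; "grip_width": opening from 0.0 (shut) to 1.0 (fully open).
Only numpy, scipy, OpenCV 4.12 (cv2) and the standard library are available. Lean on these libraries where they do the work, as an engineer would, in place of code of your own. Each camera call takes 0.05 s, during which the arm holds its last target. There are 200 camera calls.

### The job

Slide the upright wash bottle along the bench into the blue dock by pushing it low down, without lifting it, tipping it over or touching its upper half. Press it gently against the sprung yellow plate at the far end of the lane so that the plate gives about half of its travel and hold it so for about a second, never driving the plate to its end. Then let go of the bottle, slide the cross bar by its red post fully across the mouth behind the bottle, and leave the tape roll, the marker and the circuit board where they are.

Things in the scene. Friction and masses are not known exactly. Their poses are not given: they have to be found in the camera images.
- oil_bottle: White wash bottle with a red spout, round, 55 mm in diameter, 156 mm high, about 0.3 kg (0.2 to 0.42), standing loose on the bench. Origin at the centre of its underside, z up along its axis. It tips over if pushed high: push it within 30 mm of the bench, with a tool that leans back (about 45 degrees) so that the gripper's body stays off the upper half.
- bottle_top: The upper half of the bottle, fixed to it (from 75 mm above the bench to the top of the spout); not to be touched. Same origin and axes as the bottle.
- dock: Blue dock fixed to the bench; place and yaw vary. Origin on the bench top on the lane's middle line; x points along the lane into the dock (the way to push), y left of that, z up. The lane has no floor. Its walls, 14 mm thick and 45 mm high, have inner faces at y = +-31.5 mm from x = -12 to 103 mm; lead-ins flare to 90 mm apart towards x = -29 mm. The cross bar runs along y at x = -44 mm.
- lane_seat (a point): Point on the bench on the lane's middle line, 12 mm beyond the dock's origin; axes as the dock's. The yellow sprung plate (48 mm wide, 39 mm high, on a grey block between the walls) faces the mouth. How deep it is set is unknown beforehand: the bottle meets it when the bottle's centre is somewhere from 12 mm short of this point to 12 mm past it.
- plate (a joint): How far the yellow plate is pressed in, m: 0 at rest, 0.018 at its hard end. A linear spring of 0.8 N per mm, no preload: half way takes about 7 N on top of the 0.5 to 3 N that the bottle needs to slide. When let go it pushes the bottle back a few millimetres.
- cross_bar (a joint): How far the cross bar is slid shut, m: 0 = fully drawn back, lane mouth free; 0.066 = fully across the mouth. It starts between 0 and 0.006. It moves along the dock's +y and stays where it is left (1.5 N friction). The steel bar is 12 mm square, its middle line 18 mm above the bench.
- bar_post (a point): Point on the axis of the red upright post on the outer end of the cross bar, 63 mm above the bench. The post is 14 mm in diameter, from 26 to 79 mm above the bench; it moves with the bar, to y = -80 mm in the dock's frame when the bar is shut.
- tape: Brown tape roll lying flat, 84 mm in diameter, 49 mm high; origin at the centre of its underside. Bystander.
- marker_red: Black and red marker lying on the bench, 132 mm long along its y axis, 18 mm thick; origin at the middle of its underside. Bystander.
- board: Green circuit board, 36 x 60 x 12 mm, lying flat; origin at the centre of its underside. Bystander.
Things that resemble listed ones, but are neither listed nor needed, are in the scene too. Leave any green look-alike of the part that bears plate alone.

How it is judged:
On the way, in this order (a step that is already met when the one before it is completed fails the run):
1. the bottle, upright in the lane, presses the plate in by 4 to 14 mm for half a second (value of joint plate between 0.004 and 0.014 m and x of oil_bottle in the frame of dock between -0.002 and 0.045 m and y of oil_bottle in the frame of dock between -0.008 and 0.008 m and angle between oil_bottle's own z axis and vertical below 0.12 rad), for 0.5 s.
2. the cross bar is slid across the mouth behind the bottle (value of joint cross_bar above 0.06 m), for 0.2 s.
At the end, for the whole second after the job is handed in: The bottle stands upright (within 0.05 rad) and still in the lane, its centre between x = -10 and 45 mm and within 8 mm of the middle line in the dock's frame, and the cross bar is shut to at least 60 of its 66 mm (value of joint cross_bar above 0.06 m and x of oil_bottle in the frame of dock between -0.01 and 0.045 m and y of oil_bottle in the frame of dock between -0.008 and 0.008 m and angle between oil_bottle's own z axis and vertical below 0.05 rad and linear speed of oil_bottle below 0.01 m/s); the robot touches nothing.
It fails at once if the bottle tips by more than 0.25 rad or is lifted by more than 8 mm (angle between oil_bottle's own z axis and vertical above 0.25 rad or height (world z) of oil_bottle above 0.008 m).
It fails at once if the robot touches the bottle's upper half (contact force between any of the fingers, the arm and bottle_top above 0.5 N).
It fails at once if the plate is driven in by more than 16 mm, to its end (value of joint plate above 0.016 m).
It fails at once if the bottle is pushed with more than 20 N (contact force between the fingers and oil_bottle above 20 N).
It fails at once if a bystander is moved by more than 15 mm (distance of any of tape, marker_red, board from where it was at the start of the episode above 0.015 m).
It also fails if it takes over 72 s, if anything falls off the work surface, if the arm or the gripper's body presses on something with over 40 N, if the wrist force passes 120 N, or if a joint passes its speed limit or range.

## Working session

There is one attempt and no reset: what is moved stays moved. The work goes in short steps, Python scripts to look and compute and a tool call to move; the robot and the scene stay as the last step left them, time stands still between calls to the robot, and variables do not carry over. Pictures are saved under pics/ and viewed, about 8 in all and at most 12, crops included, and the job is handed in when it is done.

Besides the shell and the picture viewer there is one more tool, called after ">>>" in YAML: its name, and indented under it one key for each argument. drive_tool: Moves the arm, as the interface text tells. Its arguments: {"type":"object","properties":{"deltas":{"type":"array"},"force":{"type":"number"}},"required":["deltas"]}

```bash
mkdir -p pics; ls; python3 - <<'E'
from bench import status,get_image,camera_model
import cv2,numpy as np
print(status.observe())
for n in("top","side"):
    im=get_image(n);cv2.imwrite(f"pics/{n}0.png",im[:,:,::-1]);m=camera_model(n);print(n,{k:np.round(v,4).tolist() if not isinstance(v,str) else v for k,v in m.items()})
E
```

```text
pics
{'clock': 0.0, 'qpos': array([ 1.08381469,  0.53718414, -0.00441442,  1.53881264,  0.0025734 ,
        1.0673065 , -0.07124771]), 'qd': array([ 2.40544373e-03,  7.94181055e-04,  1.36671739e-05, -6.42312520e-04,
        5.40711884e-05, -6.48166982e-04, -4.42650950e-04]), 'joint_efforts': array([-6.30240675e-05, -5.70974529e+01,  9.90716815e-01, -2.51595837e+01,
       -5.62926976e-02,  1.78796717e-02,  1.88546151e-04]), 'eef_pos': array([ 0.26525671, -0.59279068,  0.25185122]), 'orientation': array([ 9.77950013e-01,  2.08837365e-01, -2.33557955e-04, -8.19853126e-04]), 'contact_force': array([ 0.54578215, -0.71323776, -0.12749653]), 'ft_torque': array([ 0.00958664,  0.0731372 , -0.00799029]), 'grip_width': 0.9994285524605392}
top {'fx': 410.5837, 'fy': 410.5837, 'cx': 283.0692, 'cy': 208.4193, 'extrinsics': [[-0.0004, 0.9992, -0.0409, 0.5134], [-1.0, -0.0004, 0.0017, -0.1461], [0.0017, 0.0409, 0.9992, 0.9759], [0.0, 0.0, 0.0, 1.0]]}
side {'fx': 528.3541, 'fy': 528.3541, 'cx': 280.7638, 'cy': 210.5323, 'extrinsics': [[0.9996, 0.0256, -0.007, 0.5724], [-0.0204, 0.5724, -0.8197, -1.0677], [-0.0169, 0.8196, 0.5728, 0.7059], [0.0, 0.0, 0.0, 1.0]]}
```

View pics/top0.png

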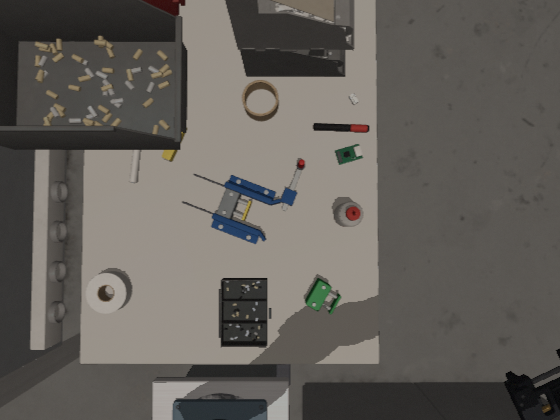

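View pics/side0.png

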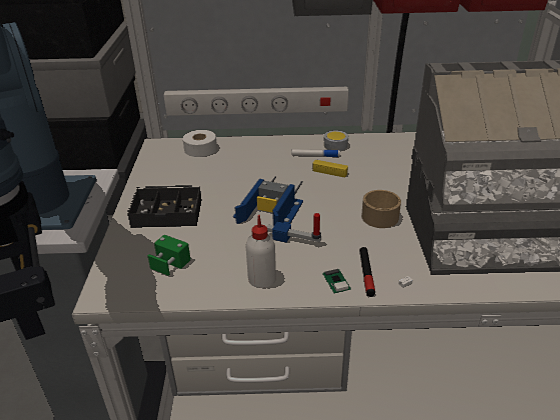

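Top: wash bottle at ~(350,214), blue dock at ~(240,210) with its mouth to the right, red post at ~(300,163), brown tape (261,99), marker (341,127), board (348,154). The green block at (323,295) is the look-alike and the white roll (105,292) is irrelevant. The blue dock fits: it has a yellow plate and a red post. I'll confirm in an enlarged crop.

```bash
python3 - <<'E'
import cv2
im=cv2.imread("pics/top0.png")[140:260,180:380]
im=cv2.convertScaleAbs(cv2.resize(im,None,fx=4,fy=4,interpolation=cv2.INTER_CUBIC),alpha=1.6)
for i in range(0,200,20):cv2.putText(im,str(180+i),(i*4,10),0,.35,(0,0,255));cv2.line(im,(i*4,12),(i*4,18),(0,0,255))
for i in range(0,120,20):cv2.putText(im,str(140+i),(0,i*4+4),0,.35,(0,0,255))
cv2.imwrite("pics/crop1.png",im)
E
```

```text
(no output)
```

View pics/crop1.png

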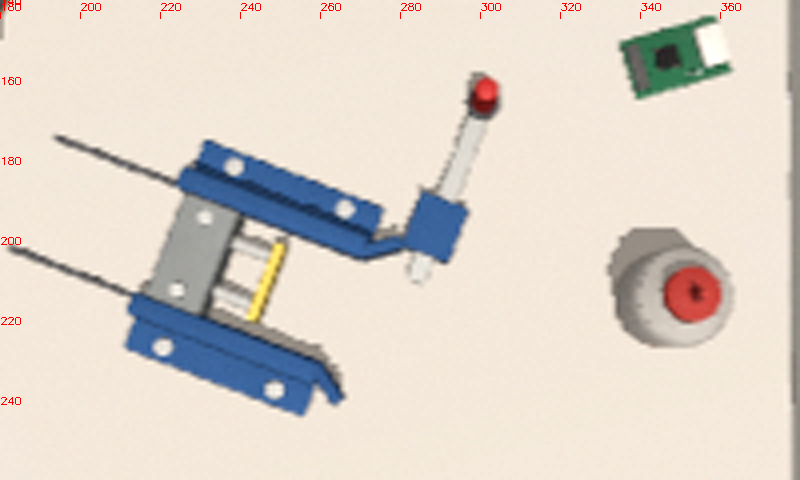

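```bash
cat > h.py <<'E'
import numpy as np,cv2
from scipy.optimize import least_squares
from scipy.spatial.transform import Rotation as R
from bench import camera_model
def proj(n,P):
    m=camera_model(n);E=np.array(m["extrinsics"]);P=np.atleast_2d(P)
    c=(P-E[:3,3])@E[:3,:3]
    return np.c_[m["cx"]+m["fx"]*c[:,0]/-c[:,2],m["cy"]-m["fy"]*c[:,1]/-c[:,2]]
def ray(n,u,v,z):
    m=camera_model(n);E=np.array(m["extrinsics"])
    d=E[:3,:3]@[(u-m["cx"])/m["fx"],-(v-m["cy"])/m["fy"],-1];o=E[:3,3]
    return o+d*(z-o[2])/d[2]
def dock(p,L):
    c,s=np.cos(p[2]),np.sin(p[2]);L=np.atleast_2d(L)
    return np.c_[p[0]+c*L[:,0]-s*L[:,1],p[1]+s*L[:,0]+c*L[:,1],L[:,2]]
E
python3 - <<'E'
from h import *
c2=lambda a:np.array(a)/4+[180,140]
px=c2([[180,190],[137,293],[365,260],[325,362],[485,90]])
def L(q):return np.array([[.103,-.0315,.045],[.103,.0315,.045],[-.012,-.0315,.045],[-.012,.0315,.045],[-.044,-.146+q,.079]])
f=lambda p:(proj("top",dock(p,L(p[3])))-px).ravel()
r=least_squares(f,[.5,-.1,1.2,.003],x_scale=[.1,.1,1,.01]);p=r.x;print(p,np.round(r.fun,2))
for z,u,v in((.156,695,291),(.11,692,293)):
    print(ray("top",*c2([u,v]),z))
print("side tip",ray("side",259,216,.156),"side base front",ray("side",262,286,0))
for n,uv in(("plate L",(285,243)),("plate R",(257,320))):
    w=ray("top",*c2(uv),.039);d=R.from_euler("z",-p[2]).apply(w-[p[0],p[1],0]);print(n,d)
b=ray("top",*c2([695,291]),.156);d=R.from_euler("z",-p[2]).apply(b-[p[0],p[1],0]);print("bottle in dock",d)
# overlays
for n in("top","side"):
    im=cv2.imread(f"pics/{n}0.png");o,s=((180,140),4) if n=="top" else ((190,150),4)
    w,h=(200,120) if n=="top" else (190,150)
    cr=cv2.convertScaleAbs(cv2.resize(im[o[1]:o[1]+h,o[0]:o[0]+w],None,fx=s,fy=s,interpolation=cv2.INTER_CUBIC),alpha=1.5)
    dr=lambda W,c,cl=False:cv2.polylines(cr,[np.int32(np.round((proj(n,W)-o)*s))],cl,c,1)
    for sg in(-1,1):
        dr(dock(p,[[-.029,sg*.045,.045],[-.012,sg*.0315,.045],[.103,sg*.0315,.045],[.103,sg*.0455,.045],[-.012,sg*.0455,.045]]),(0,0,255))
    dr(dock(p,[[-.044,-.146+p[3],0.026],[-.044,-.146+p[3],.079]]),(0,255,0))
    t=np.linspace(0,6.28,40)
    for z,rr in((0,.0275),(.075,.0275),(.156,.003)):dr(np.c_[b[0]+rr*np.cos(t),b[1]+rr*np.sin(t),0*t+z],(255,0,255))
    cv2.imwrite(f"pics/ov_{n}.png",cr)
a=cv2.imread("pics/ov_top.png");b2=cv2.imread("pics/ov_side.png")
b2=cv2.resize(b2,None,fx=.6,fy=.6);a=cv2.resize(a,(340,204)) if 0 else a
cv2.imwrite("pics/ov_side.png",b2)
E
```

```text
[ 0.53454196 -0.09903188  1.21808681  0.0060603 ] [-1.07 -0.23 -0.07  0.03  0.14 -0.29  0.5   0.3   0.48  0.18]
[ 0.53826744 -0.2887321   0.156     ]
[ 0.53860537 -0.29514255  0.11      ]
side tip [ 0.53977017 -0.29609002  0.156     ] side base front [ 0.53946677 -0.3111657   0.        ]
plate L [ 0.03457869 -0.02434776  0.039     ]
plate R [0.03425811 0.02238715 0.039     ]
bottle in dock [-0.17673537 -0.06902653  0.156     ]
```

View pics/ov_top.png

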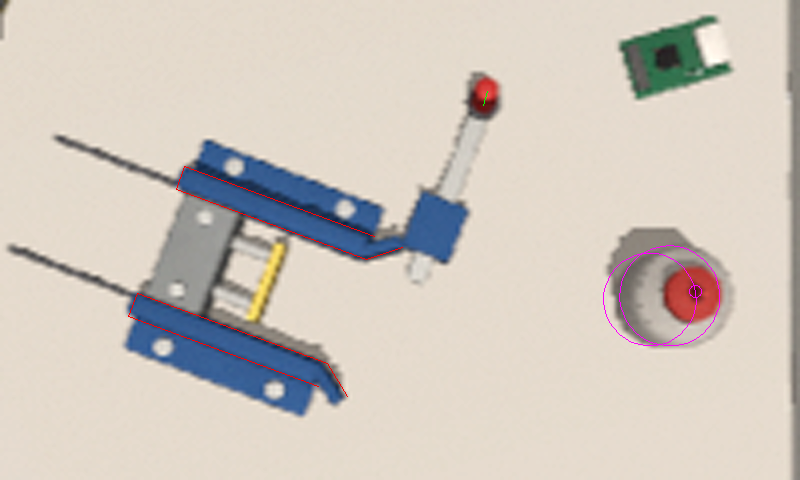

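View pics/ov_side.png

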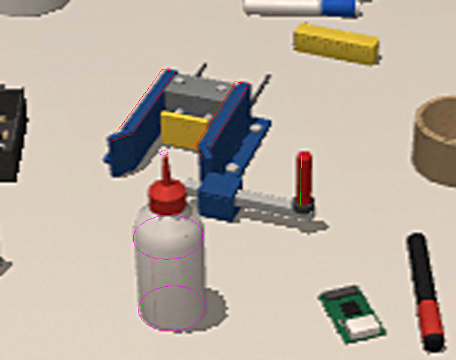

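Red outlines of the fitted dock lie on the walls in both views, with post and plate consistent (plate front at dock x≈34 mm, so the bottle meets it at x≈7 mm). The bottle is at about (0.538, -0.289). Both dock and bottle are confirmed. Next I plan the first approach.

```bash
cat >> h.py <<'E'
from bench import status
P=np.array([.5345,-.0990,1.218])
def toDock(w):
    w=np.asarray(w,float);return R.from_euler("z",-P[2]).apply(w-[P[0],P[1],0])
def cur():
    s=status.observe();return s,np.array(s["eef_pos"]),R.from_quat(s["orientation"])
def Rt(h,tilt):  # heading h (rad, world), lean-back angle from vertical
    f=np.array([np.cos(h),np.sin(h),0]);u=np.array([0,0,1.])
    z=np.sin(tilt)*f-np.cos(tilt)*u;x=np.cos(tilt)*f+np.sin(tilt)*u
    return R.from_matrix(np.c_[x,np.cross(z,x),z])
def plan(pos,Rw):
    s,p,r=cur();print("t",round(s["clock"],2),"dpos",np.round(r.inv().apply(np.array(pos)-p),4),"rotvec",np.round((r.inv()*Rw).as_rotvec(),3))
E
python3 - <<'E'
from h import *
b=np.array([.538,-.2895,0]);print("bottle dock",toDock(b))
d=dock(P,[[-.095,0,0]])[0]-b;h=np.arctan2(d[1],d[0]);print("heading",h,"dist",np.hypot(*d[:2]))
f=np.array([np.cos(h),np.sin(h),0])
pre=b-.12*f;print("pre",pre)
plan([pre[0],pre[1],.20],Rt(h,np.pi/4))
E
```

```text
bottle dock [-0.17755781 -0.06910662  0.        ]
heading 1.9149391217798313 dist 0.10766390409029987
pre [ 0.57848678 -0.4024638   0.        ]
t 0.1 dpos [ 0.3637 -0.0457  0.0519] rotvec [ 0.583  0.63  -1.411]
```

>>> drive_tool:
  deltas:
    - {"fingers": 0.545, "delta_pos": [0.03, -0.004, 0.004], "rotation": [0.05, 0.054, -0.121]}
    - {"fingers": 0.545, "delta_pos": [0.06, -0.008, 0.009], "rotation": [0.1, 0.107, -0.241]}
    - {"fingers": 0.545, "delta_pos": [0.09, -0.011, 0.013], "rotation": [0.146, 0.158, -0.353]}
    - {"fingers": 0.545, "delta_pos": [0.121, -0.015, 0.017], "rotation": [0.194, 0.21, -0.47]}
    - {"fingers": 0.545, "delta_pos": [0.151, -0.019, 0.022], "rotation": [0.243, 0.263, -0.588]}
    - {"fingers": 0.545, "delta_pos": [0.182, -0.023, 0.026], "rotation": [0.291, 0.315, -0.705]}
    - {"fingers": 0.545, "delta_pos": [0.212, -0.027, 0.03], "rotation": [0.34, 0.368, -0.823]}
    - {"fingers": 0.545, "delta_pos": [0.242, -0.03, 0.035], "rotation": [0.389, 0.42, -0.941]}
    - {"fingers": 0.545, "delta_pos": [0.273, -0.034, 0.039], "rotation": [0.437, 0.473, -1.058]}
    - {"fingers": 0.545, "delta_pos": [0.303, -0.038, 0.043], "rotation": [0.486, 0.525, -1.176]}
    - {"fingers": 0.545, "delta_pos": [0.333, -0.042, 0.048], "rotation": [0.534, 0.578, -1.293]}
    - {"fingers": 0.545, "delta_pos": [0.364, -0.046, 0.052], "rotation": [0.583, 0.63, -1.411]}
    - {"fingers": 0.545, "delta_pos": [0.364, -0.046, 0.052], "rotation": [0.583, 0.63, -1.411]}
    - {"fingers": 0.545, "delta_pos": [0.364, -0.046, 0.052], "rotation": [0.583, 0.63, -1.411]}
    - {"fingers": 0.545, "delta_pos": [0.364, -0.046, 0.052], "rotation": [0.583, 0.63, -1.411]}

```text
clock: 1.6
eef_pos: [0.5722, -0.3959, 0.1963]
orientation: [0.535, 0.756, 0.22, -0.307]
contact_force: [-0.5, -0.3, 0.1]
grip_width: 0.225
```

```bash
python3 - <<'E'
from h import *
s,p,r=cur();print(np.round(s["qpos"],2));h=1.915;b=np.array([.538,-.2895,0]);f=np.array([np.cos(h),np.sin(h),0])
t=b-.075*f
print(np.degrees((r.inv()*Rt(h,np.pi/4)).magnitude()))
plan([*(b-.10*f)[:2],.1],Rt(h,np.pi/4))
plan([t[0],t[1],.022],Rt(h,np.pi/4))
E
```

```text
[ 0.83  1.16 -0.37  0.73 -0.13  1.91  0.9 ]
0.7805454828762481
t 1.6 dpos [-0.059   0.0032  0.077 ] rotvec [ 0.008  0.011 -0.002]
t 1.6 dpos [-0.0957  0.0027  0.1502] rotvec [ 0.008  0.011 -0.002]
```

>>> drive_tool:
  deltas:
    - {"fingers": 0.545, "delta_pos": [-0.02, 0.001, 0.025], "rotation": [0.002, 0.003, 0]}
    - {"fingers": 0.545, "delta_pos": [-0.04, 0.002, 0.05], "rotation": [0.005, 0.007, -0.001]}
    - {"fingers": 0.545, "delta_pos": [-0.059, 0.003, 0.077], "rotation": [0.008, 0.011, -0.002]}
    - {"fingers": 0.545, "delta_pos": [-0.069, 0.003, 0.095], "rotation": [0.008, 0.011, -0.002]}
    - {"fingers": 0.545, "delta_pos": [-0.078, 0.003, 0.113], "rotation": [0.008, 0.011, -0.002]}
    - {"fingers": 0.545, "delta_pos": [-0.087, 0.003, 0.132], "rotation": [0.008, 0.011, -0.002]}
    - {"fingers": 0.545, "delta_pos": [-0.096, 0.003, 0.15], "rotation": [0.008, 0.011, -0.002]}
    - {"fingers": 0.545, "delta_pos": [-0.096, 0.003, 0.15], "rotation": [0.008, 0.011, -0.002]}
    - {"fingers": 0.545, "delta_pos": [-0.096, 0.003, 0.15], "rotation": [0.008, 0.011, -0.002]}

```text
clock: 2.5
eef_pos: [0.5631, -0.3618, 0.023]
orientation: [0.533, 0.755, 0.22, -0.313]
contact_force: [-1.4, -0.4, 1.2]
grip_width: 0.225
```

```bash
python3 - <<'E'
from h import *
from bench import get_image
s,p,r=cur();h=1.915;print(np.round(s["qpos"],2),p,s["contact_force"],np.degrees((Rt(h,np.pi/4).inv()*r).as_rotvec()))
a=get_image("top")[140:280,240:400,::-1];b=get_image("side")[180:320,200:360,::-1]
im=np.hstack([cv2.resize(x,None,fx=2.5,fy=2.5,interpolation=cv2.INTER_CUBIC) for x in(a,b)])
cv2.imwrite("pics/c2.png",cv2.convertScaleAbs(im,alpha=1.5))
E
```

```text
[ 0.82  1.3  -0.36  0.86 -0.09  1.66  0.96] [ 0.56310234 -0.36180592  0.02298952] [-1.43898813 -0.38120385  1.1531802 ] [-0.07122314 -0.02840764  0.10609978]
```

View pics/c2.png

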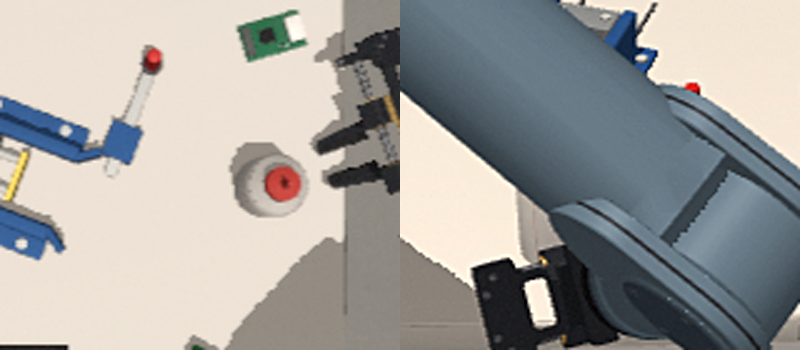

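The crop shows the open finger pair squarely behind the bottle, aimed along its axis, with nothing in between. I'll work out the push.

```bash
python3 - <<'E'
from h import *
h=1.915;f=np.array([np.cos(h),np.sin(h),0]);b=np.array([.538,-.2895,0]);g=dock(P,[[-.095,0,0]])[0]
for d in(.05,.042,.022):
    t=b-d*f;plan([t[0],t[1],.022],Rt(h,np.pi/4))
t=g-.042*f;plan([t[0],t[1],.022],Rt(h,np.pi/4))
E
```

```text
t 2.6 dpos [ 0.0179 -0.0001  0.0203] rotvec [ 0.002  0.002 -0.001]
t 2.6 dpos [ 0.0236 -0.0001  0.0259] rotvec [ 0.002  0.002 -0.001]
t 2.6 dpos [ 0.0378 -0.0002  0.04  ] rotvec [ 0.002  0.002 -0.001]
t 2.6 dpos [ 0.0999 -0.0003  0.1019] rotvec [ 0.002  0.002 -0.001]
```

>>> drive_tool:
  deltas:
    - {"fingers": 0.545, "delta_pos": [0.009, 0, 0.01], "rotation": [0, 0, 0]}
    - {"fingers": 0.545, "delta_pos": [0.015, 0, 0.017], "rotation": [0, 0, 0]}
    - {"fingers": 0.545, "delta_pos": [0.018, 0, 0.02], "rotation": [0, 0, 0]}
    - {"fingers": 0.545, "delta_pos": [0.02, 0, 0.022], "rotation": [0, 0, 0]}
    - {"fingers": 0.545, "delta_pos": [0.022, 0, 0.024], "rotation": [0, 0, 0]}
    - {"fingers": 0.545, "delta_pos": [0.024, 0, 0.026], "rotation": [0, 0, 0]}
    - {"fingers": 0.545, "delta_pos": [0.026, 0, 0.028], "rotation": [0, 0, 0]}
    - {"fingers": 0.545, "delta_pos": [0.028, 0, 0.03], "rotation": [0, 0, 0]}
    - {"fingers": 0.545, "delta_pos": [0.03, 0, 0.032], "rotation": [0, 0, 0]}
    - {"fingers": 0.545, "delta_pos": [0.032, 0, 0.034], "rotation": [0, 0, 0]}
    - {"fingers": 0.545, "delta_pos": [0.034, 0, 0.036], "rotation": [0, 0, 0]}
    - {"fingers": 0.545, "delta_pos": [0.036, 0, 0.038], "rotation": [0, 0, 0]}
    - {"fingers": 0.545, "delta_pos": [0.038, 0, 0.04], "rotation": [0, 0, 0]}

```text
clock: 3.9
eef_pos: [0.5455, -0.3098, 0.0222]
orientation: [0.533, 0.755, 0.22, -0.312]
contact_force: [1.3, -2.8, 2.0]
grip_width: 0.23
```

```bash
python3 - <<'E'
from h import *
from bench import get_image
s,p,r=cur();print(p,s["contact_force"],s["ft_torque"])
im=get_image("top")[:,:,::-1];cv2.imwrite("pics/top3.png",im)
def cap(im):
    hsv=cv2.cvtColor(im,cv2.COLOR_BGR2HSV);m=((hsv[...,0]<8)|(hsv[...,0]>172))&(hsv[...,1]>140)&(hsv[...,2]>60)
    n,l,st,c=cv2.connectedComponentsWithStats(m.astype(np.uint8));return [(st[i,4],np.round(c[i],2)) for i in range(1,n) if st[i,4]>30]
print(cap(cv2.imread("pics/top0.png")));print(cap(np.ascontiguousarray(im)))
E
```

```text
[ 0.54548337 -0.30980339  0.02221244] [ 1.32679469 -2.79867981  1.97639155] [-0.83251986 -0.32610637  0.04235   ]
[(np.int32(118), array([358.74, 127.94])), (np.int32(37), array([300.95, 163.43])), (np.int32(146), array([352.6 , 213.03]))]
[(np.int32(123), array([358.43, 128.02])), (np.int32(36), array([300.89, 163.53])), (np.int32(140), array([342.67, 216.1 ]))]
```

>>> drive_tool:
  deltas:
    - {"fingers": 0.545, "delta_pos": [0.002, 0, 0.002], "rotation": [0, 0, 0]}
    - {"fingers": 0.545, "delta_pos": [0.005, 0, 0.005], "rotation": [0, 0, 0]}
    - {"fingers": 0.545, "delta_pos": [0.008, 0, 0.008], "rotation": [0, 0, 0]}
    - {"fingers": 0.545, "delta_pos": [0.012, 0, 0.012], "rotation": [0, 0, 0]}
    - {"fingers": 0.545, "delta_pos": [0.016, 0, 0.016], "rotation": [0, 0, 0]}
    - {"fingers": 0.545, "delta_pos": [0.02, 0, 0.02], "rotation": [0, 0, 0]}
    - {"fingers": 0.545, "delta_pos": [0.024, 0, 0.024], "rotation": [0, 0, 0]}
    - {"fingers": 0.545, "delta_pos": [0.028, 0, 0.028], "rotation": [0, 0, 0]}
    - {"fingers": 0.545, "delta_pos": [0.032, 0, 0.032], "rotation": [0, 0, 0]}
    - {"fingers": 0.545, "delta_pos": [0.036, 0, 0.036], "rotation": [0, 0, 0]}
    - {"fingers": 0.545, "delta_pos": [0.04, 0, 0.04], "rotation": [0, 0, 0]}
    - {"fingers": 0.545, "delta_pos": [0.044, 0, 0.044], "rotation": [0, 0, 0]}
    - {"fingers": 0.545, "delta_pos": [0.048, 0, 0.048], "rotation": [0, 0, 0]}
    - {"fingers": 0.545, "delta_pos": [0.052, 0, 0.052], "rotation": [0, 0, 0]}
    - {"fingers": 0.545, "delta_pos": [0.055, 0, 0.055], "rotation": [0, 0, 0]}
    - {"fingers": 0.545, "delta_pos": [0.058, 0, 0.058], "rotation": [0, 0, 0]}
    - {"fingers": 0.545, "delta_pos": [0.06, 0, 0.06], "rotation": [0, 0, 0]}
    - {"fingers": 0.545, "delta_pos": [0.061, 0, 0.061], "rotation": [0, 0, 0]}

```text
clock: 5.75
eef_pos: [0.5163, -0.2278, 0.0221]
orientation: [0.532, 0.755, 0.22, -0.312]
contact_force: [1.1, -3.1, 1.0]
grip_width: 0.227
```

```bash
cat >> h.py <<'E'
def cap(im):
    hsv=cv2.cvtColor(np.ascontiguousarray(im),cv2.COLOR_RGB2HSV);m=((hsv[...,0]<8)|(hsv[...,0]>172))&(hsv[...,1]>140)&(hsv[...,2]>60)
    n,l,st,c=cv2.connectedComponentsWithStats(m.astype(np.uint8));return [(int(st[i,4]),np.round(c[i],2)) for i in range(1,n) if st[i,4]>25]
E
python3 - <<'E'
from h import *
from bench import get_image
s,p,r=cur();print(p,s["contact_force"],np.round(s["qpos"],2),"tcp dock",toDock(p))
im=get_image("top");cv2.imwrite("pics/top4.png",im[:,:,::-1])
h=1.915;f=np.array([np.cos(h),np.sin(h),0]);print("bottle by tool",toDock(p+.042*f))
for z in(.11,.12):
  print("ref",ray("top",352.6,213.03,z))
  for a,c in cap(im):
    w=ray("top",*c,z);print(a,c,w,toDock(w))
E
```

```text
[ 0.51630568 -0.22776524  0.02213647] [ 1.06031638 -3.09277076  1.01780271] [ 0.81  1.12 -0.41  1.34 -0.12  1.34  0.92] tcp dock [-0.12712117 -0.02741765  0.02213647]
bottle by tool [-0.09491677 -0.000457    0.02213647]
ref [ 0.53907013 -0.29430164  0.11      ]
66 [158.17   1.33] [0.99540718 0.12125566 0.11      ] [ 0.3659443  -0.35641654  0.11      ]
122 [358.5  128.03] [ 0.72004158 -0.30819625  0.11      ] [-0.13220297 -0.24639628  0.11      ]
37 [300.81 163.57] [ 0.64402137 -0.18523509  0.11      ] [-0.04308171 -0.1325722   0.11      ]
134 [303.4  229.99] [ 0.5033753  -0.19037957  0.11      ] [-0.09650583 -0.00236603  0.11      ]
ref [ 0.53877415 -0.29259028  0.12      ]
66 [158.17   1.33] [0.98984092 0.11816771 0.12      ] [ 0.36112327 -0.35226007  0.12      ]
122 [358.5  128.03] [ 0.71765555 -0.30632442  0.12      ] [-0.13127085 -0.24351044  0.12      ]
37 [300.81 163.57] [ 0.6425133  -0.18478335  0.12      ] [-0.04317886 -0.13100092  0.12      ]
134 [303.4  229.99] [ 0.50349157 -0.18986841  0.12      ] [-0.09598598 -0.00229852  0.12      ]
```

```bash
python3 - <<'E'
from h import *
b=dock(P,[[-.0955,-.0012,0]])[0]
for h,d in((1.915,.085),(1.74,.085),(1.567,.085),(1.39,.085),(1.218,.085),(1.218,.055)):
    f=np.array([np.cos(h),np.sin(h),0]);t=b-d*f;plan([t[0],t[1],.022],Rt(h,np.pi/4))
E
```

```text
t 5.8 dpos [-0.0313  0.0002 -0.031 ] rotvec [ 0.002  0.001 -0.   ]
t 5.8 dpos [-0.0304 -0.0146 -0.0301] rotvec [-0.122  0.001  0.124]
t 5.8 dpos [-0.0277 -0.0288 -0.0275] rotvec [-0.244  0.001  0.246]
t 5.8 dpos [-0.0232 -0.0424 -0.023 ] rotvec [-0.369  0.001  0.371]
t 5.8 dpos [-0.0172 -0.0544 -0.0171] rotvec [-0.491  0.001  0.493]
t 5.8 dpos [-0.001  -0.0351 -0.0008] rotvec [-0.491  0.001  0.493]
```

>>> drive_tool:
  deltas:
    - {"fingers": 0.545, "delta_pos": [-0.01, 0, -0.01], "rotation": [0, 0, 0]}
    - {"fingers": 0.545, "delta_pos": [-0.021, 0, -0.021], "rotation": [0, 0, 0]}
    - {"fingers": 0.545, "delta_pos": [-0.031, 0, -0.031], "rotation": [0.002, 0, 0]}
    - {"fingers": 0.545, "delta_pos": [-0.031, -0.007, -0.031], "rotation": [-0.06, 0, 0.062]}
    - {"fingers": 0.545, "delta_pos": [-0.03, -0.015, -0.03], "rotation": [-0.122, 0, 0.124]}
    - {"fingers": 0.545, "delta_pos": [-0.029, -0.022, -0.029], "rotation": [-0.183, 0, 0.185]}
    - {"fingers": 0.545, "delta_pos": [-0.028, -0.029, -0.028], "rotation": [-0.244, 0, 0.246]}
    - {"fingers": 0.545, "delta_pos": [-0.025, -0.036, -0.025], "rotation": [-0.307, 0, 0.309]}
    - {"fingers": 0.545, "delta_pos": [-0.023, -0.042, -0.023], "rotation": [-0.369, 0, 0.371]}
    - {"fingers": 0.545, "delta_pos": [-0.02, -0.049, -0.02], "rotation": [-0.43, 0, 0.432]}
    - {"fingers": 0.545, "delta_pos": [-0.017, -0.054, -0.017], "rotation": [-0.491, 0, 0.493]}
    - {"fingers": 0.545, "delta_pos": [-0.017, -0.054, -0.017], "rotation": [-0.491, 0, 0.493]}
    - {"fingers": 0.545, "delta_pos": [-0.009, -0.045, -0.009], "rotation": [-0.491, 0, 0.493]}
    - {"fingers": 0.545, "delta_pos": [-0.001, -0.035, -0.001], "rotation": [-0.491, 0, 0.493]}
    - {"fingers": 0.545, "delta_pos": [-0.001, -0.035, -0.001], "rotation": [-0.491, 0, 0.493]}

```text
clock: 7.3
eef_pos: [0.4859, -0.2362, 0.0231]
orientation: [0.756, 0.531, 0.315, -0.22]
contact_force: [-0.4, 0.4, 0.7]
grip_width: 0.226
```

```bash
python3 - <<'E'
from h import *
from bench import get_image
ims=get_image("top");s,p,r=cur();print(p,s["contact_force"],np.round(s["qpos"],2),"tcp dock",toDock(p),np.degrees((Rt(1.218,np.pi/4).inv()*r).as_rotvec()))
for a,c in cap(ims): print(a,c,toDock(ray("top",*c,.11)))
for d in(-.14,-.10,-.06,-.05):
    w=dock(P,[[d,-.0005,.022]])[0];plan(w,Rt(1.218,np.pi/4))
im=cv2.convertScaleAbs(cv2.resize(ims[140:280,200:400,::-1],None,fx=4,fy=4,interpolation=cv2.INTER_CUBIC),alpha=1.5)
cv2.imwrite("pics/c5.png",im)
E
```

```text
[ 0.48529095 -0.23798007  0.02264639] [-0.30476872 -0.23406465 -0.23303999] [ 1.08  1.   -0.45  1.72 -0.45  0.87  0.77] tcp dock [-0.14742319 -0.00184257  0.02264639] [ 0.1524495   0.06491083 -0.23576644]
122 [358.5  128.04] [-0.13221023 -0.24637607  0.11      ]
37 [300.95 163.43] [-0.04325781 -0.13295499  0.11      ]
134 [303.34 230.04] [-0.0964233  -0.00222363  0.11      ]
t 7.35 dpos [ 0.0048 -0.0013  0.0057] rotvec [-0.003 -0.001  0.004]
t 7.35 dpos [ 0.033  -0.0011  0.034 ] rotvec [-0.003 -0.001  0.004]
t 7.35 dpos [ 0.0613 -0.0009  0.0623] rotvec [-0.003 -0.001  0.004]
t 7.35 dpos [ 0.0684 -0.0009  0.0694] rotvec [-0.003 -0.001  0.004]
```

View pics/c5.png

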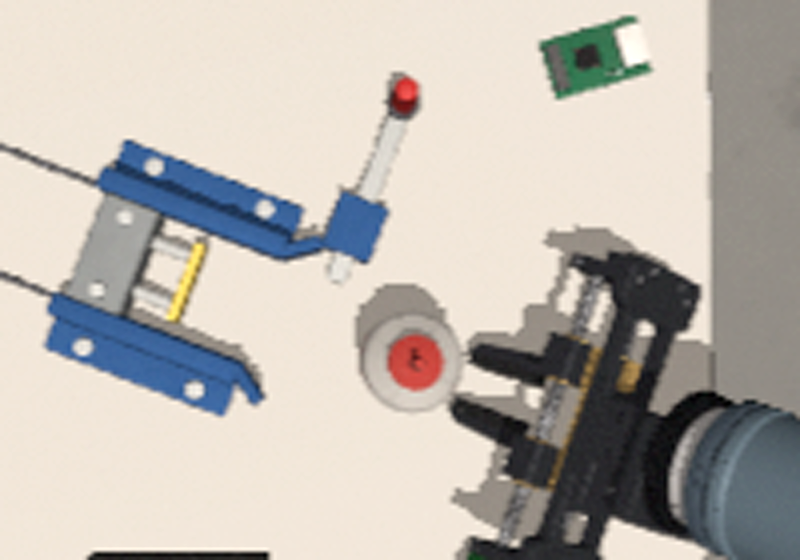

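The crop shows the bottle (cap at crop 415,360 → px 303.8,230) in front of the finger pair, about 2–3 mm right of the lane's middle line. The mouth is free, with the bar tip at (338,275). I'll drift slightly to +y while pushing in.

>>> drive_tool:
  deltas:
    - {"fingers": 0.545, "delta_pos": [0.003, 0, 0.003], "rotation": [0, 0, 0]}
    - {"fingers": 0.545, "delta_pos": [0.005, 0, 0.006], "rotation": [-0.003, 0, 0.004]}
    - {"fingers": 0.545, "delta_pos": [0.008, 0, 0.009], "rotation": [-0.003, 0, 0.004]}
    - {"fingers": 0.545, "delta_pos": [0.011, 0, 0.012], "rotation": [-0.003, 0, 0.004]}
    - {"fingers": 0.545, "delta_pos": [0.015, 0, 0.016], "rotation": [-0.003, 0, 0.004]}
    - {"fingers": 0.545, "delta_pos": [0.019, -0.0005, 0.02], "rotation": [-0.003, 0, 0.004]}
    - {"fingers": 0.545, "delta_pos": [0.023, -0.001, 0.024], "rotation": [-0.003, 0, 0.004]}
    - {"fingers": 0.545, "delta_pos": [0.027, -0.0015, 0.028], "rotation": [-0.003, 0, 0.004]}
    - {"fingers": 0.545, "delta_pos": [0.031, -0.0018, 0.032], "rotation": [-0.003, 0, 0.004]}
    - {"fingers": 0.545, "delta_pos": [0.035, -0.0018, 0.036], "rotation": [-0.003, 0, 0.004]}
    - {"fingers": 0.545, "delta_pos": [0.039, -0.0018, 0.04], "rotation": [-0.003, 0, 0.004]}
    - {"fingers": 0.545, "delta_pos": [0.043, -0.0018, 0.044], "rotation": [-0.003, 0, 0.004]}
    - {"fingers": 0.545, "delta_pos": [0.045, -0.0018, 0.046], "rotation": [-0.003, 0, 0.004]}
    - {"fingers": 0.545, "delta_pos": [0.046, -0.0018, 0.047], "rotation": [-0.003, 0, 0.004]}

```text
clock: 8.75
eef_pos: [0.5061, -0.1751, 0.022]
orientation: [0.757, 0.528, 0.314, -0.219]
contact_force: [-0.4, -1.5, -0.9]
grip_width: 0.224
```

```bash
cat > look.py <<'E'
from h import *
from bench import get_image
import sys
F=[];
for _ in range(3):
    s,p,r=cur();F.append(s["contact_force"]);im=get_image("top")
fl=np.array([np.cos(P[2]),np.sin(P[2]),0]);F=np.array(F)
print("t",s["clock"],"tcp dock",np.round(toDock(p)*1e3,1),"F along lane",np.round(F@fl,2),"F",np.round(F.mean(0),1),"rot",np.round(np.degrees((Rt(P[2],np.pi/4).inv()*r).as_rotvec()),1))
for a,c in cap(im): print(a,c,np.round(toDock(ray("top",*c,.11))*1e3,1))
cv2.imwrite(sys.argv[1],cv2.convertScaleAbs(cv2.resize(im[140:280,200:400,::-1],None,fx=4,fy=4,interpolation=cv2.INTER_CUBIC),alpha=1.5))
for d in(-.06,-.05,-.04,-.03):
    plan(dock(P,[[d,.0003,.022]])[0],Rt(P[2],np.pi/4))
E
python3 look.py pics/c6.png
```

```text
t 8.85 tcp dock [-81.4   0.3  22.1] F along lane [-1.6  -0.48 -0.58] F [-0.6 -0.7 -0.5] rot [-0.   0.1 -0. ]
121 [358.57 128.05] [-132.4 -246.4  110. ]
38 [300.87 163.47] [ -43.1 -132.8  110. ]
135 [278.1  221.55] [-40.4  -0.6 110. ]
t 8.9 dpos [0.0151 0.     0.0153] rotvec [ 0.    -0.002  0.   ]
t 8.9 dpos [0.0222 0.     0.0224] rotvec [ 0.    -0.002  0.   ]
t 8.9 dpos [0.0293 0.     0.0295] rotvec [ 0.    -0.002  0.   ]
t 8.9 dpos [0.0363 0.     0.0366] rotvec [ 0.    -0.002  0.   ]
```

View pics/c6.png

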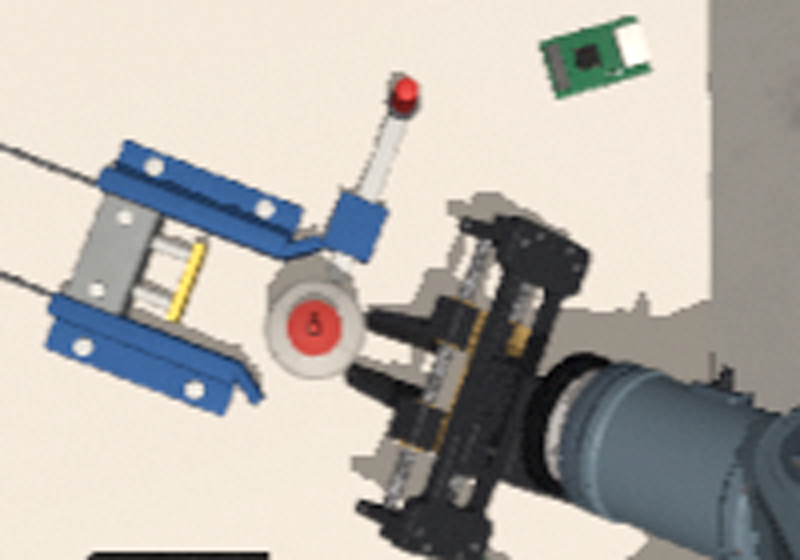

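Bottle is at dock (-40, -0.6) mm, centred in the mouth with the fingers cradling it behind. Moving further in toward the plate.

>>> drive_tool:
  deltas:
    - {"fingers": 0.545, "delta_pos": [0.002, 0, 0.002], "rotation": [0, 0, 0]}
    - {"fingers": 0.545, "delta_pos": [0.005, 0, 0.005], "rotation": [0, 0, 0]}
    - {"fingers": 0.545, "delta_pos": [0.008, 0, 0.008], "rotation": [0, 0, 0]}
    - {"fingers": 0.545, "delta_pos": [0.011, 0, 0.011], "rotation": [0, 0, 0]}
    - {"fingers": 0.545, "delta_pos": [0.014, 0, 0.014], "rotation": [0, 0, 0]}
    - {"fingers": 0.545, "delta_pos": [0.017, 0, 0.017], "rotation": [0, 0, 0]}
    - {"fingers": 0.545, "delta_pos": [0.02, 0, 0.02], "rotation": [0, 0, 0]}
    - {"fingers": 0.545, "delta_pos": [0.022, 0, 0.022], "rotation": [0, 0, 0]}
    - {"fingers": 0.545, "delta_pos": [0.023, 0, 0.023], "rotation": [0, 0, 0]}
    - {"fingers": 0.545, "delta_pos": [0.024, 0, 0.024], "rotation": [0, 0, 0]}

```text
clock: 9.9
eef_pos: [0.5178, -0.1435, 0.0221]
orientation: [0.758, 0.528, 0.314, -0.219]
contact_force: [0.1, -1.9, -0.3]
grip_width: 0.231
```

```bash
python3 look.py pics/c7.png
```

```text
t 10.0 tcp dock [-47.5   0.4  22.2] F along lane [-1.75 -0.28 -1.36] F [-0.1 -1.2 -0.6] rot [-0.   0.1 -0. ]
62 [157.52   1.03] [ 367.5 -356.5  110. ]
122 [358.5  128.04] [-132.2 -246.4  110. ]
37 [300.81 163.57] [ -43.1 -132.6  110. ]
139 [262.94 215.94] [ -6.3  -0.7 110. ]
t 10.05 dpos [-0.0089  0.0001 -0.0087] rotvec [ 0.    -0.002  0.   ]
t 10.05 dpos [-0.0019  0.0001 -0.0016] rotvec [ 0.    -0.002  0.   ]
t 10.05 dpos [0.0052 0.0001 0.0055] rotvec [ 0.    -0.002  0.   ]
t 10.05 dpos [0.0122 0.0001 0.0125] rotvec [ 0.    -0.002  0.   ]
```

>>> drive_tool:
  deltas:
    - {"fingers": 0.545, "delta_pos": [0.003, 0, 0.003], "rotation": [0, 0, 0]}
    - {"fingers": 0.545, "delta_pos": [0.006, 0, 0.006], "rotation": [0, 0, 0]}
    - {"fingers": 0.545, "delta_pos": [0.008, 0, 0.008], "rotation": [0, 0, 0]}
    - {"fingers": 0.545, "delta_pos": [0.01, 0, 0.01], "rotation": [0, 0, 0]}
    - {"fingers": 0.545, "delta_pos": [0.011, 0, 0.011], "rotation": [0, 0, 0]}
    - {"fingers": 0.545, "delta_pos": [0.012, 0, 0.012], "rotation": [0, 0, 0]}

```text
clock: 10.65
eef_pos: [0.5236, -0.1277, 0.0221]
orientation: [0.758, 0.528, 0.314, -0.219]
contact_force: [-1.2, -3.3, -0.7]
grip_width: 0.225
```

```bash
python3 look.py pics/c8.png
```

```text
t 10.75 tcp dock [-30.7   0.3  22.1] F along lane [-3.55 -2.88 -2.7 ] F [-1.2 -2.8 -0.9] rot [-0.   0.1  0. ]
63 [157.87   1.08] [ 366.7 -356.7  110. ]
121 [358.57 128.05] [-132.4 -246.4  110. ]
38 [300.87 163.47] [ -43.1 -132.8  110. ]
138 [255.45 213.01] [ 10.7  -1.1 110. ]
t 10.8 dpos [-0.0208 -0.     -0.0206] rotvec [ 0.    -0.001 -0.   ]
t 10.8 dpos [-0.0137 -0.     -0.0135] rotvec [ 0.    -0.001 -0.   ]
t 10.8 dpos [-0.0066 -0.     -0.0064] rotvec [ 0.    -0.001 -0.   ]
t 10.8 dpos [ 0.0004 -0.      0.0006] rotvec [ 0.    -0.001 -0.   ]
```

>>> drive_tool:
  deltas:
    - {"fingers": 0.545, "delta_pos": [0.0015, 0, 0.0015], "rotation": [0, 0, 0]}
    - {"fingers": 0.545, "delta_pos": [0.003, 0, 0.003], "rotation": [0, 0, 0]}
    - {"fingers": 0.545, "delta_pos": [0.004, 0, 0.004], "rotation": [0, 0, 0]}
    - {"fingers": 0.545, "delta_pos": [0.004, 0, 0.004], "rotation": [0, 0, 0]}

```text
clock: 11.2
eef_pos: [0.5256, -0.1234, 0.0219]
orientation: [0.758, 0.528, 0.314, -0.218]
contact_force: [-1.8, -4.5, 1.2]
grip_width: 0.223
```

```bash
python3 look.py pics/c9.png
```

```text
t 11.3 tcp dock [-26.   -0.   21.9] F along lane [-4.81 -5.78 -5.82] F [-2.3 -5.   0.4] rot [-0.1  0.   0. ]
95 [161.52   1.27] [ 359.2 -359.   110. ]
122 [358.5  128.03] [-132.2 -246.4  110. ]
38 [300.87 163.47] [ -43.1 -132.8  110. ]
139 [253.81 212.4 ] [ 14.4  -1.1 110. ]
t 11.35 dpos [-0.024  -0.0003 -0.0241] rotvec [ 0.001 -0.    -0.   ]
t 11.35 dpos [-0.0169 -0.0003 -0.017 ] rotvec [ 0.001 -0.    -0.   ]
t 11.35 dpos [-0.0098 -0.0003 -0.01  ] rotvec [ 0.001 -0.    -0.   ]
t 11.35 dpos [-0.0027 -0.0003 -0.0029] rotvec [ 0.001 -0.    -0.   ]
```

View pics/c9.png

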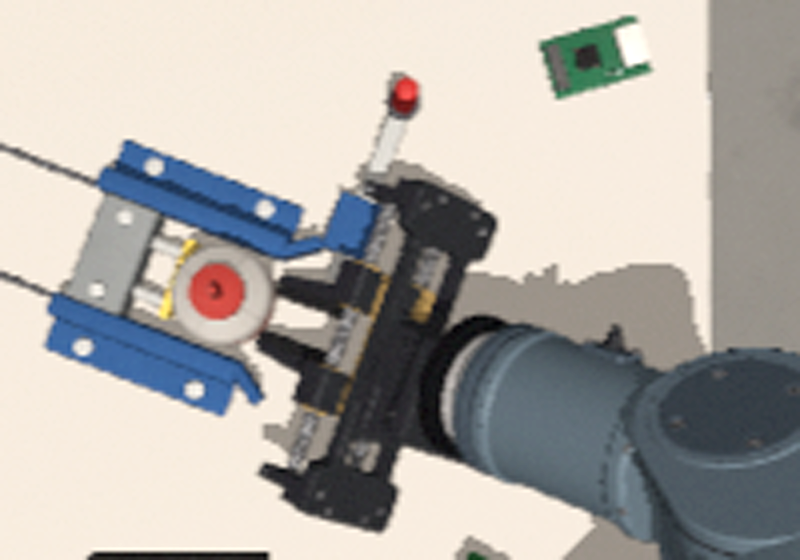

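The plate is moved in by about 6–7 mm (edge from crop 204,243 to 190,243), the force is about 5.5 N and the bottle is upright in the lane. A small further step to about 9 mm, then hold.

>>> drive_tool:
  deltas:
    - {"fingers": 0.545, "delta_pos": [0.001, 0, 0.001], "rotation": [0, 0, 0]}
    - {"fingers": 0.545, "delta_pos": [0.002, 0, 0.002], "rotation": [0, 0, 0]}
    - {"fingers": 0.545, "delta_pos": [0.002, 0, 0.002], "rotation": [0, 0, 0]}
    - {"fingers": 0.545, "delta_pos": [0.002, 0, 0.002], "rotation": [0, 0, 0]}
    - {"fingers": 0.545, "delta_pos": [0.002, 0, 0.002], "rotation": [0, 0, 0]}
    - {"fingers": 0.545, "delta_pos": [0.002, 0, 0.002], "rotation": [0, 0, 0]}
    - {"fingers": 0.545, "delta_pos": [0.002, 0, 0.002], "rotation": [0, 0, 0]}
    - {"fingers": 0.545, "delta_pos": [0.002, 0, 0.002], "rotation": [0, 0, 0]}
    - {"fingers": 0.545, "delta_pos": [0.002, 0, 0.002], "rotation": [0, 0, 0]}
    - {"fingers": 0.545, "delta_pos": [0.002, 0, 0.002], "rotation": [0, 0, 0]}

```text
clock: 12.35
eef_pos: [0.5264, -0.1224, 0.0216]
orientation: [0.759, 0.528, 0.314, -0.218]
contact_force: [-3.8, -7.0, 2.6]
grip_width: 0.23
```

```bash
cat >> look.py <<'E'
# plate edge: yellow pixels in dock frame at z=.039
hsv=cv2.cvtColor(np.ascontiguousarray(im),cv2.COLOR_RGB2HSV);m=(hsv[...,0]>18)&(hsv[...,0]<35)&(hsv[...,1]>110)&(hsv[...,2]>60)
v,u=np.nonzero(m[180:235,225:265]);w=np.array([toDock(ray("top",a+225,b+180,.039)) for a,b in zip(u,v)])
if len(w):print("yellow n",len(w),"x med/max",np.round(1e3*np.median(w[:,0]),1),np.round(1e3*w[:,0].min(),1))
E
python3 look.py pics/c10.png; python3 - <<'E'
from h import *
im=cv2.imread("pics/top0.png")[:,:,::-1]
hsv=cv2.cvtColor(np.ascontiguousarray(im),cv2.COLOR_RGB2HSV);m=(hsv[...,0]>18)&(hsv[...,0]<35)&(hsv[...,1]>110)&(hsv[...,2]>60)
v,u=np.nonzero(m[180:235,225:265]);w=np.array([toDock(ray("top",a+225,b+180,.039)) for a,b in zip(u,v)])
print("ref yellow",len(w),np.median(w[:,0]),w[:,0].min())
E
```

```text
t 12.45 tcp dock [-24.7  -0.5  21.6] F along lane [-7.91 -8.25 -9.06] F [-3.9 -7.5  2.4] rot [-0.2 -0.1  0.1]
67 [158.31   1.06] [ 365.9 -357.1  110. ]
122 [358.5  128.04] [-132.2 -246.4  110. ]
38 [300.87 163.47] [ -43.1 -132.8  110. ]
139 [253.15 212.03] [ 16.   -1.3 110. ]
t 12.5 dpos [-0.0247 -0.0007 -0.0252] rotvec [ 0.003  0.002 -0.001]
t 12.5 dpos [-0.0177 -0.0007 -0.0181] rotvec [ 0.003  0.002 -0.001]
t 12.5 dpos [-0.0106 -0.0008 -0.011 ] rotvec [ 0.003  0.002 -0.001]
t 12.5 dpos [-0.0035 -0.0008 -0.004 ] rotvec [ 0.003  0.002 -0.001]
yellow n 28 x med/max 45.1 40.6
ref yellow 61 0.03765433281835733 0.03416577937607417
```

Hold confirmed by three readings: plate edge moved 6.4–7.5 mm, bottle 9 mm past its contact point, and 8.4 N including friction. All lie well inside 4–14 mm, for over 1 s. Now backing away gently.

>>> drive_tool:
  deltas:
    - {"fingers": 0.545, "delta_pos": [0.002, 0, 0.002], "rotation": [0, 0, 0]}
    - {"fingers": 0.545, "delta_pos": [0.002, 0, 0.002], "rotation": [0, 0, 0]}
    - {"fingers": 0.545, "delta_pos": [0, 0, 0], "rotation": [0, 0, 0]}
    - {"fingers": 0.545, "delta_pos": [-0.002, 0, -0.002], "rotation": [0, 0, 0]}
    - {"fingers": 0.545, "delta_pos": [-0.004, 0, -0.004], "rotation": [0, 0, 0]}
    - {"fingers": 0.545, "delta_pos": [-0.006, 0, -0.006], "rotation": [0, 0, 0]}
    - {"fingers": 0.545, "delta_pos": [-0.009, 0, -0.009], "rotation": [0, 0, 0]}
    - {"fingers": 0.545, "delta_pos": [-0.013, 0, -0.013], "rotation": [0, 0, 0]}
    - {"fingers": 0.545, "delta_pos": [-0.02, 0, -0.02], "rotation": [0, 0, 0]}
    - {"fingers": 0.545, "delta_pos": [-0.03, 0, -0.03], "rotation": [0, 0, 0]}
    - {"fingers": 0.545, "delta_pos": [-0.042, 0, -0.042], "rotation": [0, 0, 0]}
    - {"fingers": 0.545, "delta_pos": [-0.052, 0, -0.056], "rotation": [0, 0, 0]}
    - {"fingers": 0.545, "delta_pos": [-0.052, 0, -0.056], "rotation": [0, 0, 0]}

```text
clock: 13.8
eef_pos: [0.499, -0.1986, 0.024]
orientation: [0.76, 0.526, 0.313, -0.216]
contact_force: [0.1, -0.8, -0.3]
grip_width: 0.224
```

```bash
python3 look.py pics/c11.png; python3 - <<'E'
from h import *
s,p,r=cur();print(np.round(s["qpos"],2))
hy=P[2]+np.pi/2
y0=-.140
for hh in (hy,hy-np.pi):
  for tl,y,z in((0,-.185,.25),(0,-.175,.058)):
    print(np.degrees(hh)); plan(dock(P,[[-.044,y,z]])[0],Rt(hh,tl))
E
```

```text
t 13.9 tcp dock [-101.8   -0.4   24.6] F along lane [-0.72  0.92  0.47] F [ 0.1  0.2 -0.1] rot [-0.2 -0.1  0.1]
122 [358.5  128.04] [-132.2 -246.4  110. ]
37 [300.81 163.57] [ -43.1 -132.6  110. ]
139 [254.77 212.64] [ 12.3  -1.3 110. ]
t 13.95 dpos [ 0.0269 -0.0006  0.0307] rotvec [ 0.003  0.001 -0.001]
t 13.95 dpos [ 0.034  -0.0006  0.0378] rotvec [ 0.003  0.001 -0.001]
t 13.95 dpos [ 0.0411 -0.0007  0.0448] rotvec [ 0.003  0.001 -0.001]
t 13.95 dpos [ 0.0482 -0.0007  0.0519] rotvec [ 0.003  0.001 -0.001]
yellow n 30 x med/max 41.9 38.4
[ 1.04  0.98 -0.48  1.78 -0.48  0.79  0.75]
159.78625944693428
t 13.95 dpos [ 0.1995  0.1849 -0.1189] rotvec [ 0.615 -0.611 -1.485]
159.78625944693428
t 13.95 dpos [0.0639 0.1747 0.017 ] rotvec [ 0.615 -0.611 -1.485]
-20.213740553065733
t 13.95 dpos [ 0.1995  0.1849 -0.1189] rotvec [-0.611 -0.614  1.48 ]
-20.213740553065733
t 13.95 dpos [0.0639 0.1747 0.017 ] rotvec [-0.611 -0.614  1.48 ]
```

```bash
cat > pl2.py <<'E'
from h import *
from scipy.spatial.transform import Slerp
def path(pos,Rw,n):
    s,p,r=cur();S=Slerp([0,1],R.concatenate([r,Rw]))
    for k in range(1,n+1):
        q=r.inv()*S(k/n);print(np.round(r.inv().apply((np.array(pos)-p)*k/n),3).tolist(),np.round(q.as_rotvec(),3).tolist())
RB=Rt(P[2]+np.pi/2,.25)
E
python3 - <<'E'
from pl2 import *
s,p,r=cur();plan([p[0],p[1],.2],r)
w=dock(P,[[-.044,-.185,.20]])[0];print(w);plan(w,RB)
E
```

```text
t 13.95 dpos [ 0.1238  0.0002 -0.1241] rotvec [0. 0. 0.]
[ 0.69290286 -0.20421185  0.2       ]
t 13.95 dpos [ 0.1642  0.1849 -0.0835] rotvec [ 0.786 -0.417 -1.381]
```

>>> drive_tool:
  deltas:
    - {"fingers": 0.773, "delta_pos": [0.025, 0, -0.025], "rotation": [0, 0, 0]}
    - {"fingers": 0.773, "delta_pos": [0.055, 0, -0.055], "rotation": [0, 0, 0]}
    - {"fingers": 0.773, "delta_pos": [0.085, 0, -0.085], "rotation": [0, 0, 0]}
    - {"fingers": 0.773, "delta_pos": [0.11, 0, -0.11], "rotation": [0, 0, 0]}
    - {"fingers": 0.773, "delta_pos": [0.124, 0, -0.124], "rotation": [0, 0, 0]}
    - {"fingers": 0.773, "delta_pos": [0.128, 0.015, -0.12], "rotation": [0.063, -0.034, -0.11]}
    - {"fingers": 0.773, "delta_pos": [0.131, 0.031, -0.117], "rotation": [0.126, -0.067, -0.221]}
    - {"fingers": 0.773, "delta_pos": [0.134, 0.046, -0.114], "rotation": [0.189, -0.1, -0.331]}
    - {"fingers": 0.773, "delta_pos": [0.137, 0.062, -0.11], "rotation": [0.252, -0.134, -0.442]}
    - {"fingers": 0.773, "delta_pos": [0.141, 0.077, -0.107], "rotation": [0.314, -0.167, -0.552]}
    - {"fingers": 0.773, "delta_pos": [0.144, 0.092, -0.104], "rotation": [0.377, -0.2, -0.663]}
    - {"fingers": 0.773, "delta_pos": [0.147, 0.108, -0.1], "rotation": [0.44, -0.234, -0.773]}
    - {"fingers": 0.773, "delta_pos": [0.151, 0.123, -0.097], "rotation": [0.503, -0.267, -0.884]}
    - {"fingers": 0.773, "delta_pos": [0.154, 0.139, -0.094], "rotation": [0.566, -0.3, -0.994]}
    - {"fingers": 0.773, "delta_pos": [0.157, 0.154, -0.09], "rotation": [0.629, -0.334, -1.105]}
    - {"fingers": 0.773, "delta_pos": [0.161, 0.17, -0.087], "rotation": [0.707, -0.375, -1.243]}
    - {"fingers": 0.773, "delta_pos": [0.164, 0.185, -0.084], "rotation": [0.786, -0.417, -1.381]}
    - {"fingers": 0.773, "delta_pos": [0.164, 0.185, -0.084], "rotation": [0.786, -0.417, -1.381]}
    - {"fingers": 0.773, "delta_pos": [0.164, 0.185, -0.084], "rotation": [0.786, -0.417, -1.381]}

```text
clock: 15.85
eef_pos: [0.6925, -0.2027, 0.1998]
orientation: [0.174, 0.977, 0.023, -0.124]
contact_force: [-0.5, 0.3, 0.5]
grip_width: 0.114
```

```bash
python3 - <<'E'
from pl2 import *
from bench import get_image
s,p,r=cur();print(np.round(s["qpos"],2),toDock(p),s["grip_width"],np.degrees((RB.inv()*r).as_rotvec()))
im=get_image("top")
for a,c in cap(im): print(a,c,np.round(toDock(ray("top",*c,.11))*1e3,1),np.round(toDock(ray("top",*c,.079))*1e3,1))
for y,z in((-.185,.12),(-.185,.058),(-.160,.058),(-.155,.058),(-.098,.058)): plan(dock(P,[[-.044,y,z]])[0],RB)
E
```

```text
[ 0.48  0.92 -0.51  1.07  0.34  1.49  1.25] [-0.04268953 -0.18406519  0.19984615] 0.11431635905549181 [-0.0771968   0.10473397 -0.05521558]
291 [165.64   4.67] [ 348.2 -355.1  110. ] [ 362.5 -368.    79. ]
40 [300.73 163.55] [ -42.9 -132.6  110. ] [ -42.6 -137.4   79. ]
137 [254.83 212.72] [ 12.2  -1.2 110. ] [14.4 -1.3 79. ]
t 15.9 dpos [-0.0206  0.0005  0.0772] rotvec [ 0.001 -0.002 -0.002]
t 15.9 dpos [-0.0361  0.0004  0.1372] rotvec [ 0.001 -0.002 -0.002]
t 15.9 dpos [-0.0119  0.0004  0.1434] rotvec [ 0.001 -0.002 -0.002]
t 15.9 dpos [-0.007   0.0004  0.1447] rotvec [ 0.001 -0.002 -0.002]
t 15.9 dpos [0.0482 0.0003 0.1589] rotvec [ 0.001 -0.002 -0.002]
```

>>> drive_tool:
  deltas:
    - {"fingers": 0.773, "delta_pos": [-0.01, 0, 0.038], "rotation": [0, 0, 0]}
    - {"fingers": 0.773, "delta_pos": [-0.021, 0, 0.077], "rotation": [0, 0, 0]}
    - {"fingers": 0.773, "delta_pos": [-0.029, 0, 0.11], "rotation": [0, 0, 0]}
    - {"fingers": 0.773, "delta_pos": [-0.036, 0, 0.137], "rotation": [0, 0, 0]}
    - {"fingers": 0.773, "delta_pos": [-0.036, 0, 0.137], "rotation": [0, 0, 0]}
    - {"fingers": 0.773, "delta_pos": [-0.024, 0, 0.14], "rotation": [0, 0, 0]}
    - {"fingers": 0.773, "delta_pos": [-0.014, 0, 0.143], "rotation": [0, 0, 0]}
    - {"fingers": 0.773, "delta_pos": [-0.01, 0, 0.144], "rotation": [0, 0, 0]}
    - {"fingers": 0.773, "delta_pos": [-0.007, 0, 0.145], "rotation": [0, 0, 0]}
    - {"fingers": 0.773, "delta_pos": [-0.003, 0, 0.146], "rotation": [0, 0, 0]}
    - {"fingers": 0.773, "delta_pos": [0.001, 0, 0.147], "rotation": [0, 0, 0]}
    - {"fingers": 0.773, "delta_pos": [0.005, 0, 0.148], "rotation": [0, 0, 0]}

```text
clock: 17.1
eef_pos: [0.653, -0.1898, 0.0581]
orientation: [0.175, 0.977, 0.023, -0.123]
contact_force: [1.8, -0.6, 1.1]
grip_width: 0.116
```

```bash
python3 - <<'E'
from pl2 import *
from bench import get_image
s,p,r=cur();print(np.round(s["qpos"],2),toDock(p),s["contact_force"])
im=get_image("top")
for a,c in cap(im): print(a,c,np.round(toDock(ray("top",*c,.065))*1e3,1))
for y,z in((-.120,.058),(-.098,.058),(-.096,.058)): plan(dock(P,[[-.0435,y,z]])[0],RB)
cv2.imwrite("pics/c12.png",cv2.convertScaleAbs(cv2.resize(np.hstack([im[100:260,220:380],get_image("side")[120:280,200:360]])[:,:,::-1],None,fx=2.5,fy=2.5,interpolation=cv2.INTER_CUBIC),alpha=1.5))
E
```

```text
[ 0.5   1.   -0.49  1.28  0.39  1.21  1.19] [-0.04421146 -0.14259527  0.05807194] [ 1.82024509 -0.61241428  1.14754234]
290 [165.6    4.66] [ 369.1 -373.7   65. ]
42 [298.64 169.9 ] [ -43.  -124.7   65. ]
138 [254.8  212.67] [15.6 -1.5 65. ]
t 17.15 dpos [0.0212 0.0006 0.0054] rotvec [ 0.001 -0.002 -0.002]
t 17.15 dpos [0.0425 0.0005 0.0109] rotvec [ 0.001 -0.002 -0.002]
t 17.15 dpos [0.0444 0.0005 0.0114] rotvec [ 0.001 -0.002 -0.002]
```

View pics/c12.png

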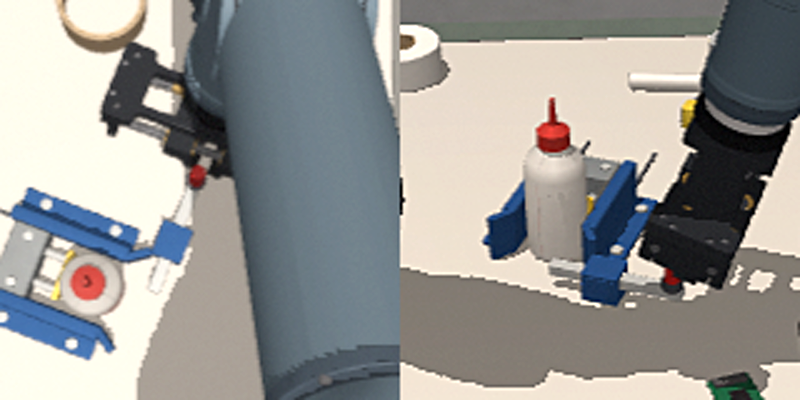

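The crop shows the fingers behind the post (198,175) with the bar already moving, and the bottle upright in the dock with the arm well clear of it. Continuing the slide.

>>> drive_tool:
  deltas:
    - {"fingers": 0.773, "delta_pos": [0.004, 0, 0.001], "rotation": [0, 0, 0]}
    - {"fingers": 0.773, "delta_pos": [0.008, 0, 0.002], "rotation": [0, 0, 0]}
    - {"fingers": 0.773, "delta_pos": [0.012, 0, 0.003], "rotation": [0, 0, 0]}
    - {"fingers": 0.773, "delta_pos": [0.016, 0, 0.004], "rotation": [0, 0, 0]}
    - {"fingers": 0.773, "delta_pos": [0.02, 0, 0.005], "rotation": [0, 0, 0]}
    - {"fingers": 0.773, "delta_pos": [0.024, 0, 0.006], "rotation": [0, 0, 0]}
    - {"fingers": 0.773, "delta_pos": [0.028, 0, 0.007], "rotation": [0, 0, 0]}
    - {"fingers": 0.773, "delta_pos": [0.032, 0, 0.008], "rotation": [0, 0, 0]}
    - {"fingers": 0.773, "delta_pos": [0.035, 0, 0.009], "rotation": [0, 0, 0]}
    - {"fingers": 0.773, "delta_pos": [0.038, 0, 0.01], "rotation": [0, 0, 0]}
    - {"fingers": 0.773, "delta_pos": [0.041, 0, 0.011], "rotation": [0, 0, 0]}
    - {"fingers": 0.773, "delta_pos": [0.043, 0, 0.011], "rotation": [0, 0, 0]}
    - {"fingers": 0.773, "delta_pos": [0.044, 0, 0.011], "rotation": [0, 0, 0]}
    - {"fingers": 0.773, "delta_pos": [0.044, 0, 0.011], "rotation": [0, 0, 0]}

```text
clock: 18.6
eef_pos: [0.6098, -0.1735, 0.0581]
orientation: [0.175, 0.976, 0.023, -0.124]
contact_force: [1.8, 1.8, -0.3]
grip_width: 0.115
```

```bash
python3 - <<'E'
from pl2 import *
from bench import get_image
s,p,r=cur();print(np.round(s["qpos"],2),toDock(p),"F dock",R.from_euler("z",-P[2]).apply(s["contact_force"]))
im=get_image("top")
for a,c in cap(im): print(a,c,np.round(toDock(ray("top",*c,.065))*1e3,1))
E
```

```text
[ 0.53  0.94 -0.5   1.43  0.39  1.13  1.16] [-0.04387521 -0.09640085  0.05811619] F dock [ 2.29429936 -1.03677264 -0.30498868]
276 [165.12   4.44] [ 370.3 -373.8   65. ]
40 [364.38 128.  ] [-148.7 -264.    65. ]
34 [291.12 188.94] [-41.9 -78.9  65. ]
139 [254.77 212.64] [15.6 -1.5 65. ]
```

>>> drive_tool:
  deltas:
    - {"fingers": 0.773, "delta_pos": [0.001, 0, 0], "rotation": [0, 0, 0]}
    - {"fingers": 0.773, "delta_pos": [0.002, 0, 0.0005], "rotation": [0, 0, 0]}
    - {"fingers": 0.773, "delta_pos": [0.002, 0, 0.0005], "rotation": [0, 0, 0]}
    - {"fingers": 0.773, "delta_pos": [0.002, 0, 0.0005], "rotation": [0, 0, 0]}

```text
clock: 19.05
eef_pos: [0.6089, -0.1731, 0.0583]
orientation: [0.175, 0.977, 0.023, -0.123]
contact_force: [4.8, 1.4, -1.3]
grip_width: 0.113
```

```bash
python3 - <<'E'
from pl2 import *
from bench import get_image
s,p,r=cur();print(toDock(p),"F dock",R.from_euler("z",-P[2]).apply(s["contact_force"]))
im=get_image("top")
for a,c in cap(im): print(a,c,np.round(toDock(ray("top",*c,.065))*1e3,1))
for y,z in((-.15,.058),(-.19,.25)): plan(dock(P,[[-.044,y,z]])[0],RB)
E
```

```text
[-0.04380729 -0.09544632  0.05825696] F dock [ 2.94809769 -3.98770068 -1.32797623]
278 [165.15   4.45] [ 370.2 -373.8   65. ]
40 [364.38 128.  ] [-148.7 -264.    65. ]
33 [291.03 188.88] [-41.7 -79.   65. ]
139 [254.77 212.64] [15.6 -1.5 65. ]
t 19.1 dpos [-0.0529 -0.0001 -0.0133] rotvec [ 0.002 -0.    -0.002]
t 19.1 dpos [-0.0441  0.0003 -0.2092] rotvec [ 0.002 -0.    -0.002]
```

The force has risen to about 4 N and the post no longer moves, so the bar is at its stop. Withdrawing.

>>> drive_tool:
  deltas:
    - {"fingers": 0.773, "delta_pos": [-0.008, 0, -0.002], "rotation": [0, 0, 0]}
    - {"fingers": 0.773, "delta_pos": [-0.025, 0, -0.006], "rotation": [0, 0, 0]}
    - {"fingers": 0.773, "delta_pos": [-0.053, 0, -0.013], "rotation": [0, 0, 0]}
    - {"fingers": 0.773, "delta_pos": [-0.053, 0, -0.05], "rotation": [0, 0, 0]}
    - {"fingers": 0.773, "delta_pos": [-0.05, 0, -0.09], "rotation": [0, 0, 0]}
    - {"fingers": 0.773, "delta_pos": [-0.048, 0, -0.13], "rotation": [0, 0, 0]}
    - {"fingers": 0.773, "delta_pos": [-0.046, 0, -0.17], "rotation": [0, 0, 0]}
    - {"fingers": 0.773, "delta_pos": [-0.044, 0, -0.209], "rotation": [0, 0, 0]}
    - {"fingers": 0.773, "delta_pos": [-0.044, 0, -0.209], "rotation": [0, 0, 0]}
    - {"fingers": 0.773, "delta_pos": [-0.044, 0, -0.209], "rotation": [0, 0, 0]}

```text
clock: 20.1
eef_pos: [0.6973, -0.2068, 0.2503]
orientation: [0.175, 0.977, 0.022, -0.123]
contact_force: [-0.4, -0.0, -0.7]
grip_width: 0.111
```

```bash
python3 - <<'E'
from pl2 import *
from bench import get_image
s,p,r=cur();print(toDock(p),s["contact_force"],np.abs(s["qd"]).max())
im=get_image("top")
for a,c in cap(im): print(a,c,np.round(toDock(ray("top",*c,.065))*1e3,1))
cv2.imwrite("pics/c13.png",cv2.convertScaleAbs(cv2.resize(np.hstack([im[80:250,220:380],get_image("side")[150:320,200:400]])[:,:,::-1],None,fx=2.2,fy=2.2,interpolation=cv2.INTER_CUBIC),alpha=1.5))
E
```

```text
[-0.04486149 -0.19003042  0.25025786] [-0.44849135 -0.03761865 -0.65677961] 0.05002771494049108
288 [165.52   4.66] [ 369.3 -373.7   65. ]
31 [291. 189.] [-41.7 -78.7  65. ]
139 [254.77 212.64] [15.6 -1.5 65. ]
```

View pics/c13.png

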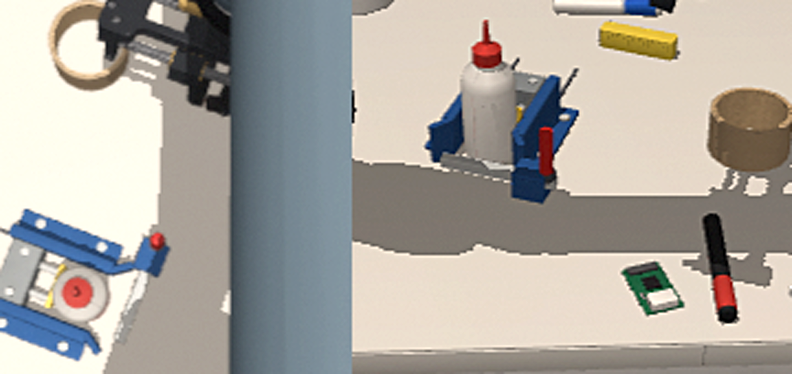

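The bar lies fully across the mouth, with the post against the guide at (155,242). The bottle stands upright in the lane, and the tape, marker and board are in place. The arm is clear, so I'm handing in.

```bash
python3 -c "
from bench import workorder;print(workorder.close_job())"
```

```text
the job is handed in; nothing more can be done
None
```

I slid the bottle into the dock, held it against the sprung plate, shut the cross bar behind it and handed the job in at about 20 s of the 72 s allowed. `close_job` gives no verdict, so the results below are my own measurements.

- **Push:** I pushed the bottle low, in two strokes, with two slightly open fingers leaning back 45°. I aimed for contact about 18 mm above the bench. The wrist force stayed under about 9 N at every reading.
- **Plate:** I held it pressed in for over 1 s. Three readings disagreed a little: the yellow edge had moved about 7 mm, the bottle was about 9 mm past its estimated contact point, and the force along the lane was about 8.4 N including friction. All are inside the 4 to 14 mm band.
- **Cross bar:** I pushed it by the red post until the force rose to about 4 N and the post stopped moving, with the post at y ≈ -79 mm in the dock's frame (shut is -80).
- **Last check:** The bottle stood upright at x ≈ 12 to 16 mm and y ≈ -1.5 mm in the dock's frame. It did not move while the bar was shut, and the arm was clear of everything. The tape, marker and board looked unmoved in the last pictures; I did not measure them.

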